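Test and release the shaker's latching stop button

TASK

Test the shaker's stop: press the big three-lobed mushroom button straight down until it latches, and take the finger off it for a moment so that it is seen to stay down. Then, without pinching a lobe, push one lobe round clockwise (seen from above) with a fingertip until the button springs back out, and let the head turn back. Last, press the small round reset button on the other control box fully in and let it come out again; do not press reset while the stop is latched, and leave the bottles and other things standing where they are.

Things in the scene. Friction and masses are not known exactly. Their poses are not given: they have to be found in the camera images.
- stop_station: Fixed control box, 124 x 124 mm, its grey top panel 62 mm above the bench; origin at the centre of its underside, z up. The mushroom stop button stands in the middle of the panel.
- stop_head: Black mushroom head; the frame rides and turns with it. Origin: centre of its top, on the vertical axis, 44 mm above the panel when out. Hub 52 mm across, z = 0 to -20 mm, flat top to 17 mm radius. Three straight lobes along +x and at +120 and -120 degrees: 16 mm wide, reaching to 46 mm radius, z = -4 to -20 mm. Free height under the head: 24 mm out, 17 mm latched.
- stop_press (a joint): How far the stop button is pressed in, m: 0 = out, 0.010 = end of travel. Pushing it in takes 2 N at first and about 5 N at the end of travel. Pressed to 0.008 or more it latches and rests at about 0.007 when let go.
- stop_twist (a joint): Turn of the head, rad: 0 = rest, growing clockwise seen from above, stop at 1.0. A spring (0.04 to 0.07 N m) turns it back to 0 when let go. With the button latched, a turn of about 0.45 rad frees the latch and the button springs out by itself (4 N), unless a finger bears down on the head: push with the fingertip reaching below the lobe underside.
- lobe_cw_sides: Rubber pads on the clockwise sides of the three lobes (one part, same frame as stop_head), 19 mm long, 12 mm high, z = -6 to -18 mm.
- lobe_ccw_sides: The same pads on the counter-clockwise sides of the lobes (for the lobe along +x, the side that looks to +y): the sides to push for a clockwise turn.
- reset_station: Fixed control box, 100 x 130 mm, top panel 62 mm above the bench; origin at the centre of its underside. On the panel along its y: the reset button at y = +26 mm and a clear lamp dome (19 mm high) at y = -34 mm.
- reset_top (a point): Centre of the top of the round black reset button, 28 mm across, 22 mm above its panel; it rides with the button.
- reset (a joint): How far the reset button is pressed, m: 0 = out, 0.006 = fully in (5 N). It springs back when let go.
- bottle0: Bystander: brown glass reagent bottle, 38 mm across, 72 mm high, loose; origin at the centre of its underside, z up
- bottle1: Bystander: second brown glass reagent bottle, 38 mm across, 72 mm high, loose; origin at the centre of its underside, z up
- tip_box: Bystander: pipette-tip box 120 x 80 x 70 mm high, loose; origin at the centre of its underside, z up
- beaker: Bystander: glass beaker, 66 mm across, 85 mm high, loose; origin at the centre of its underside, z up
- tube_rack: Bystander: white tube rack 60 x 160 mm, 44 mm high, loose; origin at the centre of its underside, z up
- jar: Bystander: white screw-top jar, 56 mm across, 70 mm high, loose; origin at the centre of its underside, z up
- block: Bystander: aluminium heating block 50 x 50 x 30 mm, loose; origin at the centre of its underside, z up
Mind the look-alikes: they are no part of the job. Leave any brown or turquoise look-alike of the reset_station alone.

How it is judged (in metres and radians):
On the way, in this order (a step that is already met when the one before it is completed fails the run):
1. the stop button is latched in, with no finger on it (value of joint stop_press above 0.006 m and contact force between stop_head and the fingers below 0.2 N and contact force between stop_head and the arm below 0.2 N), for 0.3 s.
2. the stop button has been twisted free and is out again (value of joint stop_press below 0.0015 m), for 0.1 s.
3. the reset button is pressed fully in (value of joint reset above 0.005 m), for 0.05 s.
At the end, for the whole second after the job is handed in: The stop button is out (within 1.5 mm) and its head turned back (within 0.12 rad), the reset button is out (within 1.5 mm), and every bystander stands within 30 mm of its start and tilted less than 0.3 rad (value of joint each of stop_press, reset below 0.0015 m and value of joint stop_twist below 0.12 rad and distance of each of bottle0, bottle1, tip_box, beaker, tube_rack, jar, block from where it was at the start of the episode below 0.03 m and angle between each of bottle0, bottle1, tip_box, beaker, tube_rack, jar, block's own z axis and vertical below 0.3 rad); the robot touches nothing.
It fails at once if reset is pressed while the stop is latched in (value of joint reset above 0.003 m and value of joint stop_press above 0.004 m).
It fails at once if a lobe is pinched between fingers (both its sides loaded by more than 2 N) (contact force between each of lobe_cw_sides, lobe_ccw_sides and the fingers above 2 N).
It fails at once if a bystander is moved more than 30 mm, lifted by more than 15 mm or tipped over (distance of any of bottle0, bottle1, tip_box, beaker, tube_rack, jar, block from where it was at the start of the episode above 0.03 m or height (world z) of any of bottle0, bottle1, tip_box, beaker, tube_rack, jar, block above 0.015 m or angle between any of bottle0, bottle1, tip_box, beaker, tube_rack, jar, block's own z axis and vertical above 0.5 rad).
It also fails if it takes over 64 s, if anything falls off the work surface, if the arm or the gripper's body presses on something with over 40 N, if the wrist force passes 120 N, or if a joint passes its speed limit or range.

ROBOT

A 6-joint arm with a two-finger parallel gripper is mounted at the origin on the work surface. World frame = base frame: x ahead of the robot, y to its left, z up, the work surface at z = 0. Lengths are in mm, angles in rad, forces in N, time in s.
With the tool pointing down it reaches from about 275 to 825 mm from the base axis. Payload 4.9 kg.
Tool frame: the origin (TCP) lies on the centre line of the jaws, within the pads' length; the fingertips stand 25 mm ahead of it and the grasp point (between the pads) lies 6 mm ahead of it; z points along the fingers, y is the line along which they close (so a half turn about z gives the same grasp; the last joint's range is limited). The gripper opens to 85 mm and grips with 20 to 120 N. Pads are 22 mm wide; open, the fingers measure 114 mm over their backs; the gripper's body (76 mm by 85 mm) begins 54 mm behind the grasp point. The pads swing forward as they close: fully open they stand 13 mm farther back than shut.
Start: joints at [-1.337, 0.326, -0.193, 1.052, 0, 1.437], TCP at [197.773, -513.229, 216.381] pointing down, gripper open.
Joint ranges: [-2.65, 2.65], [-0.97, 1.79], [-1.3, 1.35], [-1.93, 2.1], [-1.47, 1.37], [-3.14, 3.14]. Speed limits (rad/s): [2.57, 2.57, 3.14, 3.14, 3.14, 3.14].

INTERFACE

Orientations are given as [roll, pitch, yaw] about the fixed x, y, z axes, in that order (R = Rz(yaw) Ry(pitch) Rx(roll)).
In Python, from workcell import manip, viewer, workorder gives the robot as it stands. The module is installed in compiled form; this text tells all that it offers.
- The arm moves only by the shell command python3 -m handwheel 'ROWS' [FORCE]. ROWS is JSON, a list of rows, each a list of 7 numbers: the turn, a rotation vector about the tool's x, y, z in units of 30 degrees (1.0 is 30 degrees), then the shift along the tool's x, y, z in units of 0.2 m (1.0 is 0.2 m), then the closure, from -1 (fully open) to 1 (shut). In form: [[wx, wy, wz, x, y, z, hand], ...]. A call has 1 to 12 rows; each row shifts and turns the commanded pose from where the row before left it, along the tool's axes as they then stand; what a row does not reach is not made up. A row lasts 1/10 s, in which the tool goes at most 50 mm and 8.59 degrees, less where a joint would pass 70% of its speed; a pose out of reach is approached as far as the arm can. A call with a number of a shift or a turn outside -1 to 1 is refused whole. A call with a gripper value outside its range is refused whole. The fingers move at their own pace and stop on an object; FORCE is the grip in N (left out, the last holds). Time passes only in rows, so rows that do not move let the fingers close. It gives the time, the measured TCP pose, the force, the opening and the grip force at its end, in the units of the state.
- manip.get_state(): the state, without advancing time (a new reading comes with each control period).
- viewer.snapshot(name): name is "scene" or "top" or "wrist"; returns a dict with "pixels" (480x640x3 uint8, blue, green, red), "camera_matrix" (3x3 intrinsics, pixels), "R" (3x3) and "t" (3): a world point X has camera coordinates R X + t. Camera axes: x right, y down, z forward; pixel columns grow to the right and rows downward; lengths in mm; the calibration is good to about 2 mm. A picture is of the moment at which its call begins. There is no depth.
- workorder.job_done(): hands the job in; it is judged then, once.
The state is a dict: "t": time; "joint_positions": joint angles; "qvel": joint speeds; "effort": joint torques, N m; "position": TCP position; "eef_rot": TCP orientation; "force": force on the tool from outside, world axes, zero at the start; "moment": the same for the moment, N m; "gripper_width": opening from 0.0 (shut) to 1.0 (fully open); "finger_force": force on a finger pad.
Only numpy, scipy, OpenCV 4.12 (cv2) and the standard library are available. Lean on these libraries where they do the work, as an engineer would, in place of code of your own. Each camera call takes 0.05 s, during which the arm holds its last target. There are 200 camera calls.

## Working session

There is one attempt and no reset: what is moved stays moved. The work goes in short steps, Python scripts to look and compute and a shell command to move; the robot and the scene stay as the last step left them, time stands still between calls to the robot, and variables do not carry over. Pictures are saved under pics/ and viewed, at most 10 in all, crops included, and the job is handed in when it is done.

```bash
mkdir -p pics
cat > h.py <<'E'
import numpy as np, cv2
from workcell import manip, viewer, workorder
def snap(n,f=None):
    s=viewer.snapshot(n)
    if f: cv2.imwrite('pics/'+f,s['pixels'])
    return s
def ray(s,u,v,z):
    K=np.array(s['camera_matrix']);R=np.array(s['R']);t=np.array(s['t'])
    d=R.T@np.linalg.inv(K)@[u,v,1]; c=-R.T@t
    return c+d*(z-c[2])/d[2]
def proj(s,X):
    p=np.array(s['camera_matrix'])@(np.array(s['R'])@np.array(X,float)+np.array(s['t'])); return p[:2]/p[2]
E
python3 - <<'E'
from h import *
a=snap('top','top.png');b=snap('scene','scene.png')
import pickle;pickle.dump((a,b),open('ab.pkl','wb'))
for s in(a,b):print(-np.array(s['R']).T@np.array(s['t']))
print(manip.get_state())
E
```

```text
[ 296.80979179   13.19435063 1430.71854489]
[1069.29900114 -811.93591907  731.82574007]
{'t': 0.1, 'joint_positions': array([-1.33716667e+00,  3.26871548e-01, -1.93440299e-01,  1.05196574e+00,
       -2.30692420e-05,  1.43661565e+00]), 'qvel': array([ 0.00256737, -0.00165599,  0.00106909, -0.00036678, -0.00189415,
       -0.00195039]), 'effort': array([ 7.28272025e-04, -4.44239151e+01,  2.63037586e+01,  7.96176901e-03,
       -1.65310216e-04, -1.67025636e-06]), 'position': array([ 197.66082759, -512.71297008,  215.69570136]), 'eef_rot': array([-3.14012162e+00, -1.75298400e-04,  3.67810224e-01]), 'force': array([0.450618  , 1.16373981, 0.02506823]), 'moment': array([-0.03366835,  0.01717043,  0.06875787]), 'finger_force': 0.0, 'gripper_width': 0.9971487626590505}
```

View pics/top.png

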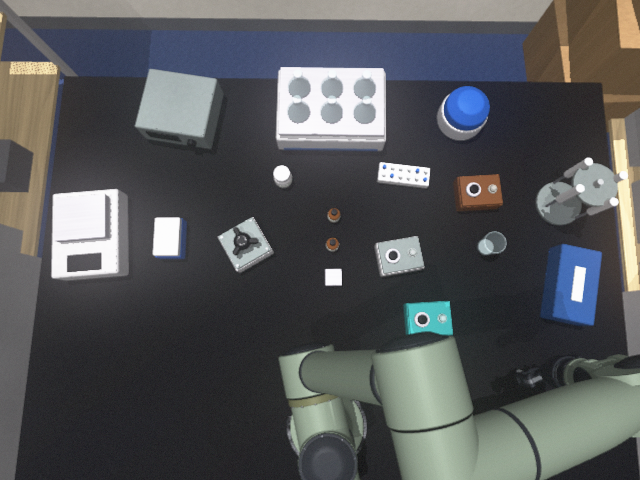

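View pics/scene.png

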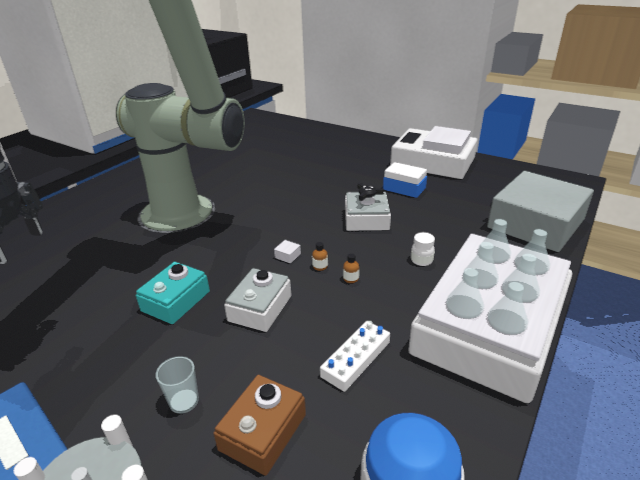

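The top view shows the stop station at (245,243). There are three reset-like boxes: grey with its button at (393,256), turquoise at (422,320) and brown at (474,189). The grey one is the reset_station and the other two are the look-alikes. Bottles are at (333,215) and (333,244), the white block at (333,277), the beaker at (491,243) and the jar at (283,177).

Run:
```python
from h import *
import pickle
a,b=pickle.load(open('ab.pkl','rb'))
im=a['pixels']
c1=cv2.resize(im[210:280,210:280],None,fx=5.7,fy=5.7,interpolation=cv2.INTER_CUBIC)
c2=cv2.resize(im[221:291,365:435],None,fx=5.7,fy=5.7,interpolation=cv2.INTER_CUBIC)
cv2.imwrite('pics/crop.png',np.hstack([c1,c2]))
# stop: dark blob inside the grey panel
def dark(x0,x1,y0,y1,th):
    g=im[y0:y1,x0:x1].max(2); g2=(g>90).astype(np.uint8)
    cs,_=cv2.findContours(g2,cv2.RETR_EXTERNAL,cv2.CHAIN_APPROX_NONE); c=max(cs,key=cv2.contourArea)
    h=cv2.convexHull(c); m=np.zeros_like(g);cv2.fillPoly(m,[h],1); m=cv2.erode(m,np.ones((3,3)))
    d=((g<th)&(m>0)).astype(np.uint8)
    n,l,st,ce=cv2.connectedComponentsWithStats(d)
    k=1+np.argmax(st[1:,4]); return (l==k),ce[k]+[x0,y0],cv2.minAreaRect(h+np.array([x0,y0])),st[k]
for r,z in(((210,280,210,280),106),((365,435,225,291),84)):
    m,ce,box,st=dark(*r,60)
    print(ce,st,box,ray(a,*ce,z), 'panel',ray(a,*box[0],62))
    if z==106:
        ys,xs=np.nonzero(m); P=np.array([ray(a,x+r[0],y+r[2],98) for x,y in zip(xs,ys)])[:,:2]
        c=ray(a,*ce,98)[:2]; d=P-c; ph=np.arctan2(d[:,1],d[:,0]); w=np.hypot(*d.T)
        print('lobe angle deg',np.degrees(np.angle((w**3*np.exp(3j*ph)).sum())/3),w.max())
```

```text
[242.8   242.875] [ 24  22  24  23 120] ((244.83078002929688, 244.453857421875), (42.54391098022461, 42.41987609863281), 60.2551155090332) [519.94150843 251.94534046 106.        ] panel [522.65328212 253.54374946  62.        ]
lobe angle deg 29.7919958332653 41.58183100571239
[389.5 257.5] [24 32  2  2  2] ((399.0279846191406, 255.4040069580078), (34.256568908691406, 45.34746170043945), 79.69515228271484) [ 487.58002762 -176.699639     84.        ] panel [ 497.49712861 -208.22224343   62.        ]
```

View pics/crop.png

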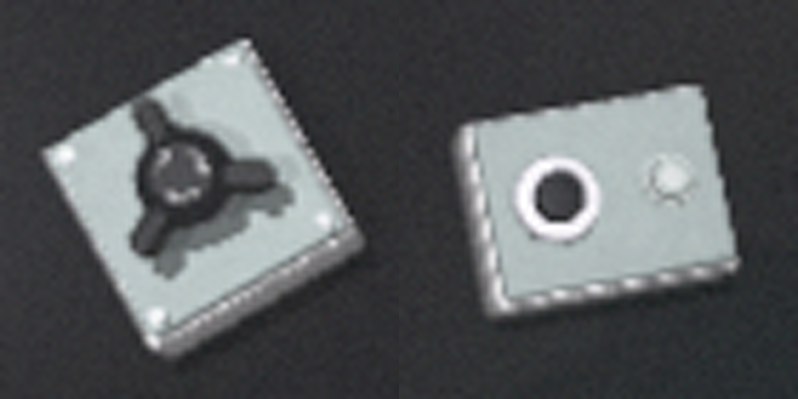

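The crop shows the hub top at about (242.1,240.2) full-image, with lobes near 28.5°, 148.5° and -91.5°. The reset's black cap is at about (393.2,255.2) on the grey box, with the clear dome to its right, so the choice is confirmed. I'll turn the tool to a yaw of about 1.545 (along the -91.5° lobe) and shut the fingers.

```bash
python3 -m handwheel '[[0,0,-0.281,0,0,0,1],[0,0,-0.281,0,0,0,1],[0,0,-0.281,0,0,0,1],[0,0,-0.281,0,0,0,1],[0,0,-0.281,0,0,0,1],[0,0,-0.281,0,0,0,1],[0,0,-0.281,0,0,0,1],[0,0,-0.28,0,0,0,1],[0,0,0,0,0,0,1]]' 30
cat >> h.py <<'E'
def togo(T):
    s=manip.get_state();p=s['position'];y=s['eef_rot'][2];d=np.array(T)-p[:len(T)]
    u=[np.cos(y)*d[0]+np.sin(y)*d[1],np.sin(y)*d[0]-np.cos(y)*d[1]]+([-d[2]] if len(T)>2 else [])
    print('yaw',round(y,4),'rot',s['eef_rot'][:2].round(4),'pos',p.round(1),'units',(np.array(u)/200).round(4),'F',s['force'].round(1))
E
python3 - <<'E'
from h import *
import pickle
a,b=pickle.load(open('ab.pkl','rb'))
S=ray(a,242.1,240.2,106);Rt=ray(a,393.2,255.2,84);print(S,Rt,'scene px',proj(b,S),proj(b,Rt))
togo([S[0],S[1],216])
E
```

```text
t: 1.0
position: [197.7, -512.9, 216.0]
eef_rot: [-3.141, -0.001, 1.544]
force: [-0.5, 0.3, -0.5]
gripper_width: 0.004
finger_force: 0.0
[527.79790086 254.36209234 106.        ] [ 494.5789495  -187.59504552   84.        ] scene px [367.37719825 187.71592456] [262.01313889 272.9129617 ]
yaw 1.544 rot [-3.1414e+00 -9.0000e-04] pos [ 197.7 -512.9  216. ] units [ 3.8793e+00  1.5471e+00 -1.0000e-04] F [-0.5  0.3 -0.5]
```

```bash
R='x'; python3 -m handwheel '[[0,0,0,0.2155,0.086,0,1],[0,0,0,0.2155,0.086,0,1],[0,0,0,0.2155,0.086,0,1],[0,0,0,0.2155,0.086,0,1],[0,0,0,0.2155,0.086,0,1],[0,0,0,0.2155,0.086,0,1],[0,0,0,0.2155,0.086,0,1],[0,0,0,0.2155,0.086,0,1],[0,0,0,0.2155,0.086,0,1]]' && python3 -m handwheel '[[0,0,0,0.2155,0.086,0,1],[0,0,0,0.2155,0.086,0,1],[0,0,0,0.2155,0.086,0,1],[0,0,0,0.2155,0.086,0,1],[0,0,0,0.2155,0.086,0,1],[0,0,0,0.2155,0.086,0,1],[0,0,0,0.2155,0.086,0,1],[0,0,0,0.2155,0.086,0,1],[0,0,0,0.2155,0.086,0,1],[0,0,0,0,0,0,1],[0,0,0,0,0,0,1]]'
python3 - <<'E'
from h import *
import pickle
w=snap('wrist','w1.png');pickle.dump(w,open('w1.pkl','wb'))
togo([527.8,254.4,216]); print(proj(w,[527.8,254.4,106]), -np.array(w['R']).T@np.array(w['t']))
E
```

```text
t: 1.9
position: [363.1, -127.8, 216.5]
eef_rot: [3.141, 0.0, 1.54]
force: [0.6, 0.4, 0.9]
gripper_width: -0.002
finger_force: 0.0
t: 3.0
position: [527.3, 254.7, 215.4]
eef_rot: [-3.14, 0.001, 1.544]
force: [-0.2, 0.4, 0.2]
gripper_width: -0.005
finger_force: 0.0
yaw 1.5429 rot [-3.1401e+00  1.0000e-03] pos [527.1 253.7 215.7] units [ 0.0034  0.0036 -0.0013] F [-0.2 -1.2 -1. ]
[320.40678722 232.48007789] [529.64231652 326.54129386 373.00903517]
```

View pics/w1.png

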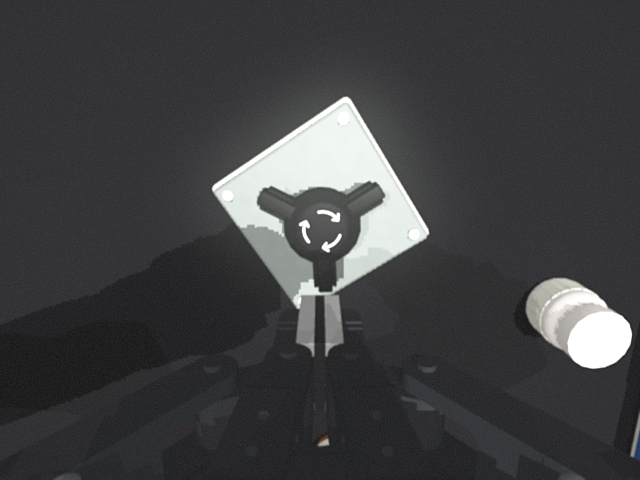

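The wrist view shows the head centre at the arrow ring (322,230), with lobe tips near (264,196), (381,188) and (325,290). The box is square beneath the tool and the jar is well clear at right.

Run:
```python
from h import *
import pickle
w=pickle.load(open('w1.pkl','rb'))
S=ray(w,322,229.7,106);print(S)
for p in((264,196),(381,188),(325,290)):
    d=ray(w,*p,100)-S;print(np.degrees(np.arctan2(d[1],d[0])),np.hypot(d[0],d[1]))
togo([S[0],S[1],136])
```

```text
[528.88151601 256.23547884 106.        ]
149.25712587517654 43.0084988776048
33.01500525517314 46.10564078913707
-88.79961349459326 44.65821424921188
yaw 1.5429 rot [-3.1401e+00  1.0000e-03] pos [527.1 253.7 215.7] units [0.0127 0.0087 0.3987] F [-0.2 -1.2 -1. ]
```

```bash
python3 -m handwheel '[[0,0,0,0.006,0.004,0.14,1],[0,0,0,0.006,0.004,0.14,1],[0,0,0,0,0,0.12,1],[0,0,0,0,0,0,1],[0,0,0,0,0,0,1]]'; python3 -m handwheel '[[0,0,0,0,0,0.01,1],[0,0,0,0,0,0.01,1],[0,0,0,0,0,0.01,1],[0,0,0,0,0,0.01,1],[0,0,0,0,0,0.01,1],[0,0,0,0,0,0,1],[0,0,0,0,0,0,1]]'
```

```text
t: 3.55
position: [529.2, 255.3, 137.0]
eef_rot: [-3.141, 0.0, 1.542]
force: [0.6, 0.9, 0.4]
gripper_width: -0.0
finger_force: 0.0
t: 4.25
position: [529.4, 256.5, 126.3]
eef_rot: [-3.141, 0.0, 1.544]
force: [-0.4, -0.6, -0.1]
gripper_width: 0.001
finger_force: 0.0
```

```bash
python3 -m handwheel '[[0,0,0,0,0,0.01,1],[0,0,0,0,0,0.01,1],[0,0,0,0,0,0,1]]'; python3 -m handwheel '[[0,0,0,0,0,0.01,1],[0,0,0,0,0,0.01,1],[0,0,0,0,0,0,1]]'
```

```text
t: 4.55
position: [529.2, 256.4, 122.0]
eef_rot: [-3.141, 0.0, 1.544]
force: [0.4, -0.9, -0.2]
gripper_width: 0.002
finger_force: 0.0
t: 4.85
position: [529.2, 256.4, 118.0]
eef_rot: [-3.141, 0.0, 1.544]
force: [0.1, -0.1, 0.7]
gripper_width: 0.001
finger_force: 0.0
```

Run:
```python
from h import *
w=snap('wrist');s=snap('scene')
c=lambda s,u,v,r,k:cv2.resize(s['pixels'][v-r:v+r,u-r:u+r],(400,400),interpolation=cv2.INTER_CUBIC)
print(manip.get_state()['force'],proj(w,[529,256,106]))
cv2.imwrite('pics/c2.png',np.hstack([c(w,320,260,100,4),c(s,368,185,50,4)]))
```

```text
[ 0.19625418 -0.20903196 -0.49467296] [318.72401449 291.97304899]
```

View pics/c2.png

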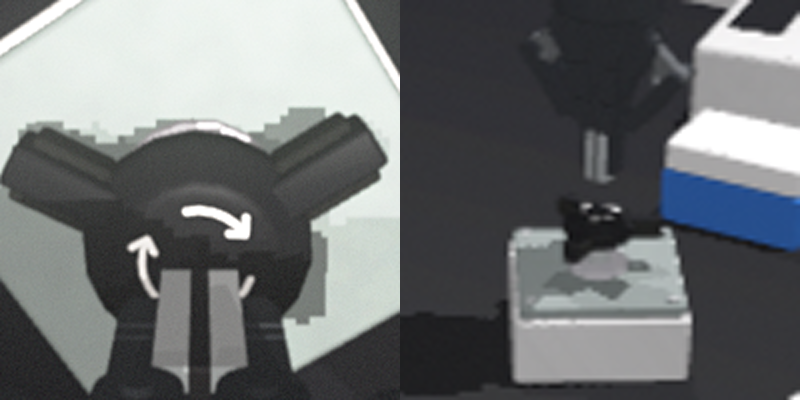

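The crops show the fingertips centred above the hub, ending at scene pixel (367.5,180.5), with a visible gap to the head top at about (368,187). I'll compute both heights.

Run:
```python
from h import *
import pickle
b=pickle.load(open('ab.pkl','rb'))[1]
for z in(80,93,100,106,115,125):print(z,proj(b,[529,256,z]).round(1))
```

```text
80 [367.8 195.6]
93 [367.9 191.6]
100 [368.  189.5]
106 [368.  187.6]
115 [368.1 184.7]
125 [368.2 181.6]
```

Run:
```python
from h import *
w=snap('wrist');s=manip.get_state();print(s['position'],s['gripper_width'])
print(w['R'],-np.array(w['R']).T@np.array(w['t']))
for z in(85,93,100,110,118,128):print(z,*[proj(w,[529+dx,256+dy,z]).round(1) for dx,dy in((0,0),(11,0),(0,11))])
```

```text
[529.49150611 256.43202209 118.40852279] 0.0012762657169183148
[[ 9.99628088e-01 -2.72642072e-02 -5.90845076e-04]
 [-2.60147199e-02 -9.59867795e-01  2.79243713e-01]
 [-8.18049162e-03 -2.79124488e-01 -9.60220079e-01]] [531.51579629 328.16154369 275.93835858]
85 [318.4 274.5] [341.5 274. ] [317.8 252.6]
93 [318.4 280.7] [342.3 280.1] [317.7 258. ]
100 [318.3 286.5] [343.1 285.9] [317.6 263.1]
110 [318.3 295.6] [344.4 295. ] [317.5 271. ]
118 [318.2 303.6] [345.5 302.9] [317.4 278.1]
128 [318.1 314.6] [347.  313.9] [317.3 287.8]
```

Both views put the true tips near z≈128, higher than nominal and still above the head (106). I'll go on down in small steps watching the force.

```bash
python3 -m handwheel '[[0,0,0,0,0,0.015,1],[0,0,0,0,0,0.015,1],[0,0,0,0,0,0.015,1],[0,0,0,0,0,0.015,1],[0,0,0,0,0,0,1]]' | egrep 'pos|force'; python3 -m handwheel '[[0,0,0,0,0,0.01,1],[0,0,0,0,0,0.01,1],[0,0,0,0,0,0,1]]'| egrep 'pos|force'; python3 -m handwheel '[[0,0,0,0,0,0.01,1],[0,0,0,0,0,0.01,1],[0,0,0,0,0,0,1]]'| egrep 'pos|force'
```

```text
position: [529.1, 256.3, 105.7]
force: [0.5, -0.3, 0.3]
finger_force: 0.0
position: [529.3, 256.4, 102.1]
force: [0.8, 0.5, -0.2]
finger_force: 0.0
position: [529.3, 256.4, 98.1]
force: [0.0, -0.7, -1.1]
finger_force: 0.0
```

```bash
python3 -m handwheel '[[0,0,0,0,0,0.01,1],[0,0,0,0,0,0.01,1],[0,0,0,0,0,0,1]]'| egrep 'pos|force'; python3 -m handwheel '[[0,0,0,0,0,0.01,1],[0,0,0,0,0,0,1]]'| egrep 'pos|force'
python3 - <<'E'
from h import *
w=snap('wrist');s=snap('scene')
c=lambda s,u,v,r,k:cv2.resize(s['pixels'][v-r:v+r,u-r:u+r],(400,400),interpolation=cv2.INTER_CUBIC)
cv2.imwrite('pics/c3.png',np.hstack([c(w,320,260,100,4),c(s,368,185,50,4)]))
E
```

```text
position: [529.2, 256.4, 94.0]
force: [0.4, -0.3, -0.3]
finger_force: 0.0
position: [529.3, 256.4, 92.1]
force: [-0.3, 0.5, -0.1]
finger_force: 0.0
```

View pics/c3.png

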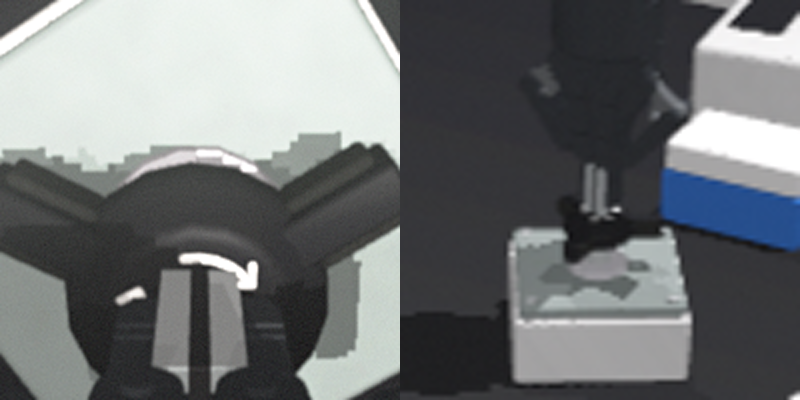

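The tips are now almost on the head top, centred on the arrow ring: the leading edge is just inside the ring at crop (200,270), and the tip is at about (598,216) in the scene crop. I'll carry on down.

```bash
for i in 1; do python3 -m handwheel '[[0,0,0,0,0,0.01,1],[0,0,0,0,0,0,1]]'| egrep 'pos|^force'; python3 -m handwheel '[[0,0,0,0,0,0.01,1],[0,0,0,0,0,0,1]]'| egrep 'pos|^force';  python3 -m handwheel '[[0,0,0,0,0,0.01,1],[0,0,0,0,0,0,1]]'| egrep 'pos|^force'; done
```

```text
position: [529.7, 256.6, 90.4]
force: [-0.4, 0.2, 1.7]
position: [529.7, 256.6, 88.7]
force: [-0.6, -0.8, 2.5]
position: [529.7, 256.6, 86.5]
force: [0.1, -0.4, 2.5]
```

```bash
python3 -m handwheel '[[0,0,0,0,0,0.01,1],[0,0,0,0,0,0,1]]'| egrep 'pos|^force'; python3 -m handwheel '[[0,0,0,0,0,0.01,1],[0,0,0,0,0,0,1]]'| egrep 'pos|^force';  python3 -m handwheel '[[0,0,0,0,0,0.01,1],[0,0,0,0,0,0,1],[0,0,0,0,0,0,1]]'| egrep 'pos|^force'
```

```text
position: [529.7, 256.6, 84.2]
force: [1.1, 1.0, 1.0]
position: [529.7, 256.5, 82.3]
force: [0.6, 0.1, 4.5]
position: [529.8, 256.6, 81.1]
force: [-1.1, 0.4, 7.7]
```

```bash
python3 -m handwheel '[[0,0,0,0,0,0.01,1],[0,0,0,0,0,0,1],[0,0,0,0,0,0,1]]'| egrep 'pos|^force'; python3 -m handwheel '[[0,0,0,0,0,-0.08,1],[0,0,0,0,0,-0.2,1],[0,0,0,0,0,-0.1,1],[0,0,0,0,0,0,1],[0,0,0,0,0,0,1],[0,0,0,0,0,0,1],[0,0,0,0,0,0,1]]'| egrep 'pos|^force'
python3 - <<'E'
from h import *
w=snap('wrist');s=snap('scene')
c=lambda s,u,v,r,k:cv2.resize(s['pixels'][v-r:v+r,u-r:u+r],(400,400),interpolation=cv2.INTER_CUBIC)
cv2.imwrite('pics/c4.png',np.hstack([c(w,320,240,120,4),c(s,368,185,50,4)]))
E
```

```text
position: [530.2, 256.7, 80.9]
force: [-5.3, -2.3, 19.9]
position: [528.4, 256.1, 152.7]
force: [-0.8, 0.3, -0.1]
```

View pics/c4.png

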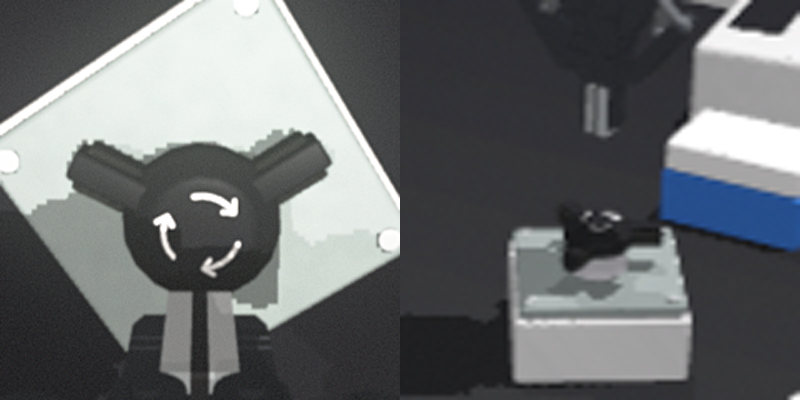

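The crop shows the tips clear and the head sitting lower by about 7 mm, so it is latched. Tip height is TCP+15, so for the twist I'll aim for TCP z≈56 (tip 71, below the lobe underside at 79).

Run:
```python
from h import *
togo([557,214,56])
```

```text
yaw 1.5443 rot [-3.1396e+00  8.0000e-04] pos [528.8 256.2 153.2] units [-0.2071  0.1467  0.486 ] F [-0.6 -0.2  0.1]
```

```bash
python3 -m handwheel '[[0,0,0,-0.104,0.073,0,1],[0,0,0,-0.103,0.073,0,1],[0,0,0,0,0,0,1],[0,0,0,0,0,0.15,1],[0,0,0,0,0,0.15,1],[0,0,0,0,0,0,1]]'| egrep 'pos|^force'; python3 -m handwheel '[[0,0,0,0,0,0.06,1],[0,0,0,0,0,0.06,1],[0,0,0,0,0,0.06,1],[0,0,0,0,0,0,1],[0,0,0,0,0,0,1]]'| egrep 'pos|^force'
python3 - <<'E'
from h import *
togo([557,214,56])
w=snap('wrist');s=snap('scene')
c=lambda s,u,v,r,k:cv2.resize(s['pixels'][v-r:v+r,u-r:u+r],(400,400),interpolation=cv2.INTER_CUBIC)
cv2.imwrite('pics/c5.png',np.hstack([c(w,300,240,120,4),c(s,368,185,50,4)]))
E
```

```text
position: [553.7, 213.7, 90.2]
force: [-0.7, -0.3, -0.1]
position: [557.5, 214.4, 58.3]
force: [0.1, 0.6, 0.3]
yaw 1.5444 rot [-3.1413  0.    ] pos [557.5 214.4  58.3] units [-0.0019 -0.0025  0.0117] F [0.1 0.6 0.3]
```

View pics/c5.png

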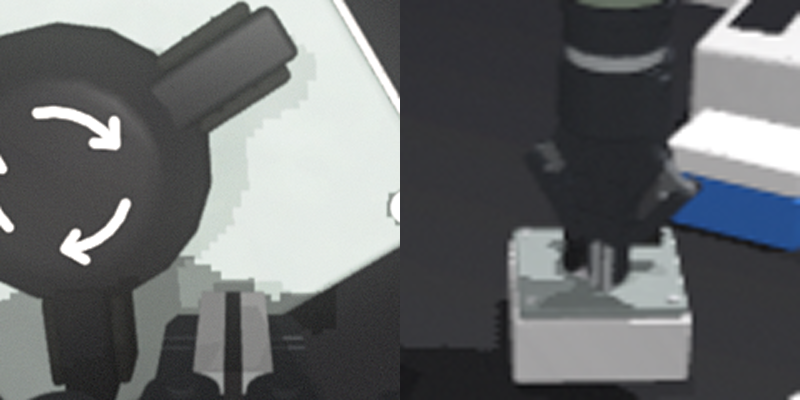

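The fingertips (crop (232,295)) stand beside the near lobe's counter-clockwise face (crop x≈135) with a gap, and the tips are down near the panel. Now the clockwise arc about the hub.

```bash
python3 -m handwheel '[[0,0,0.1667,-0.0122,-0.0183,0,1],[0,0,0.1667,-0.0122,-0.0183,0,1],[0,0,0.1667,-0.0122,-0.0183,0,1],[0,0,0.1667,-0.0122,-0.0183,0,1],[0,0,0,0,0,0,1]]'| egrep 'pos|rot|^force'; python3 -m handwheel '[[0,0,0.1667,-0.0122,-0.0183,0,1],[0,0,0.1667,-0.0122,-0.0183,0,1],[0,0,0.1667,-0.0122,-0.0183,0,1],[0,0,0,0,0,0,1]]'| egrep 'pos|rot|^force'; python3 -m handwheel '[[0,0,0.1667,-0.0122,-0.0183,0,1],[0,0,0.1667,-0.0122,-0.0183,0,1],[0,0,0.1667,-0.0122,-0.0183,0,1],[0,0,0,0,0,0,1],[0,0,0,0,0,0,1]]'| egrep 'pos|rot|^force'
python3 - <<'E'
from h import *
w=snap('wrist');s=snap('scene')
c=lambda s,u,v,r,k:cv2.resize(s['pixels'][v-r:v+r,u-r:u+r],(400,400),interpolation=cv2.INTER_CUBIC)
cv2.imwrite('pics/c6.png',np.hstack([c(w,300,240,120,4),c(s,368,185,50,4)]))
E
```

```text
position: [542.1, 207.0, 59.2]
eef_rot: [3.14, -0.001, 1.195]
force: [-0.0, 0.0, 0.6]
position: [529.0, 205.4, 59.0]
eef_rot: [3.141, -0.001, 0.935]
force: [1.0, -0.0, 1.3]
position: [516.2, 207.0, 58.7]
eef_rot: [3.141, -0.0, 0.675]
force: [0.7, -1.4, 1.1]
```

View pics/c6.png

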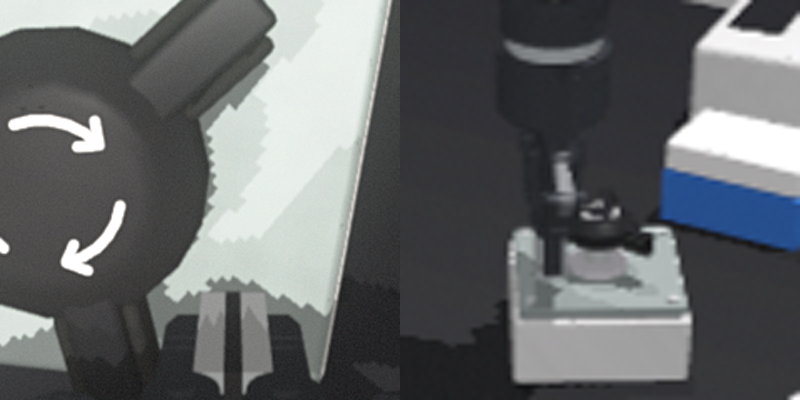

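The head has turned about 37° with the lobe following the finger, and in the scene crop it looks raised (stem visible at (600,265)). I'll reverse the arc, then lift and check.

```bash
python3 -m handwheel '[[0,0,-0.1667,0.0122,0.0183,0,1],[0,0,-0.1667,0.0122,0.0183,0,1],[0,0,-0.1667,0.0122,0.0183,0,1],[0,0,-0.1667,0.0122,0.0183,0,1],[0,0,-0.1667,0.0122,0.0183,0,1],[0,0,-0.1667,0.0122,0.0183,0,1],[0,0,-0.1667,0.0122,0.0183,0,1],[0,0,-0.1667,0.0122,0.0183,0,1],[0,0,-0.1667,0.0122,0.0183,0,1],[0,0,-0.1667,0.0122,0.0183,0,1],[0,0,0,0,0,0,1]]'| egrep 'pos|rot|^force'; python3 -m handwheel '[[0,0,0,0,0.03,0,1],[0,0,0,0,0,-0.2,1],[0,0,0,0,0,-0.25,1],[0,0,0,0,0,-0.25,1],[0,0,0,0.1,0,0,1],[0,0,0,0.1,0,0,1],[0,0,0,0,0,0,1],[0,0,0,0,0,0,1]]'| egrep 'pos|rot|^force'
python3 - <<'E'
from h import *
w=snap('wrist');s=snap('scene')
c=lambda s,u,v,r,k:cv2.resize(s['pixels'][v-r:v+r,u-r:u+r],(400,400),interpolation=cv2.INTER_CUBIC)
cv2.imwrite('pics/c7.png',np.hstack([c(w,280,240,120,4),c(s,368,185,50,4)]))
togo([494.6,-187.6,184])
E
```

```text
position: [558.4, 211.0, 58.2]
eef_rot: [-3.141, -0.001, 1.546]
force: [0.6, 0.0, 0.5]
position: [564.8, 250.4, 198.0]
eef_rot: [-3.141, 0.001, 1.544]
force: [-1.4, -0.0, -0.3]
yaw 1.5435 rot [-3.1406e+00  6.0000e-04] pos [564.8 249.7 197.9] units [-2.1954 -0.2914  0.0695] F [ 1.5 -0.7  0.6]
```

View pics/c7.png

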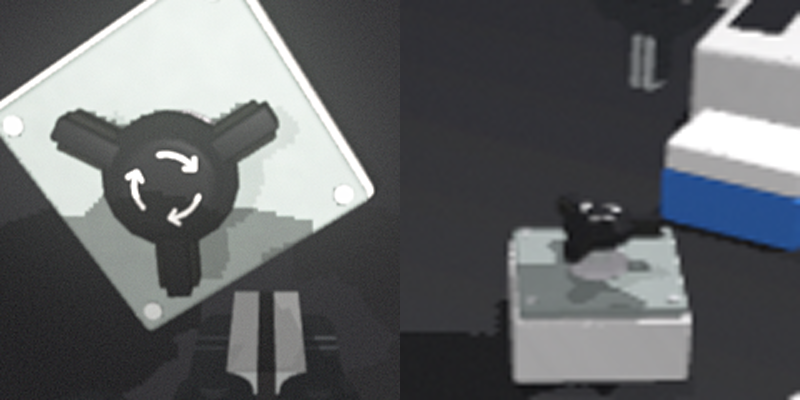

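The head is back up at its original height (crop y≈203) and turned back to rest, so the stop is released. All ten pictures are now used, and from here I'll measure numerically. Next, the reset button.

```bash
python3 -m handwheel '[[0,0,0,-0.2195,-0.0291,0,1],[0,0,0,-0.2195,-0.0291,0,1],[0,0,0,-0.2195,-0.0291,0,1],[0,0,0,-0.2195,-0.0291,0,1],[0,0,0,-0.2195,-0.0291,0,1],[0,0,0,-0.2195,-0.0291,0,1],[0,0,0,-0.2195,-0.0291,0,1],[0,0,0,-0.2195,-0.0291,0,1],[0,0,0,-0.2195,-0.0291,0,1],[0,0,0,-0.2195,-0.0291,0,1],[0,0,0,0,0,0,1],[0,0,0,0,0,0,1]]'| egrep 'pos|rot|^force'
python3 - <<'E'
from h import *
w=snap('wrist')
p=proj(w,[494.6,-187.6,84]);print(p)
g=w['pixels'].max(2); u,v=p.astype(int); r=45
x0,y0=max(u-r,0),max(v-r,0); sub=g[y0:v+r,x0:u+r]
for th in(60,90,120):
    n,l,st,ce=cv2.connectedComponentsWithStats((sub<th).astype(np.uint8))
    for k in range(1,n):
        if 150<st[k,4]<6000: print(th,st[k],ce[k]+[x0,y0],ray(w,*(ce[k]+[x0,y0]),84).round(1))
togo([494.6,-187.6,84])
E
```

```text
position: [494.4, -188.1, 198.1]
eef_rot: [-3.141, -0.001, 1.541]
force: [0.2, 1.0, 0.4]
[319.69158157 229.85006097]
90 [ 28  23  38  40 467] [317.4882227 232.7751606] [ 493.1 -189.5   84. ]
120 [  28   23   39   40 1249] [321.01200961 226.57806245] [ 495.5 -185.4   84. ]
yaw 1.5429 rot [-3.1409e+00 -8.0000e-04] pos [ 494.6 -187.   198.1] units [-3.200e-03 -1.000e-04  5.704e-01] F [-0.6  0.5  0.5]
```

```bash
python3 -m handwheel '[[0,0,0,0.008,0.004,0.2,1],[0,0,0,0,0,0.2,1],[0,0,0,0,0,0.14,1],[0,0,0,0,0,0.07,1],[0,0,0,0,0,0,1],[0,0,0,0,0,0,1]]'| egrep 'pos|^force'; python3 -m handwheel '[[0,0,0,0,0,0.01,1],[0,0,0,0,0,0.01,1],[0,0,0,0,0,0.01,1],[0,0,0,0,0,0,1]]'| egrep 'pos|^force'; python3 -m handwheel '[[0,0,0,0,0,0.01,1],[0,0,0,0,0,0.01,1],[0,0,0,0,0,0,1],[0,0,0,0,0,0,1]]'| egrep 'pos|^force'
```

```text
position: [496.4, -184.2, 76.7]
force: [0.5, 1.2, 0.2]
position: [496.1, -185.3, 70.5]
force: [-0.1, -0.6, -0.1]
position: [496.4, -185.5, 66.6]
force: [0.7, 0.8, 3.2]
```

```bash
python3 -m handwheel '[[0,0,0,0,0,0.01,1],[0,0,0,0,0,0.01,1],[0,0,0,0,0,0,1],[0,0,0,0,0,0,1]]'| egrep 'pos|^force'; python3 -m handwheel '[[0,0,0,0,0,0.008,1],[0,0,0,0,0,0,1],[0,0,0,0,0,0,1]]'| egrep 'pos|^force'
```

```text
position: [496.4, -185.5, 63.1]
force: [-2.1, 0.3, 9.3]
position: [496.5, -185.5, 62.9]
force: [-5.0, 2.3, 21.2]
```

The force rose steeply with no further travel, so the reset is bottomed. I'll lift off, check, and hand in.

```bash
python3 -m handwheel '[[0,0,0,0,0,-0.1,1],[0,0,0,0,0,-0.2,1],[0,0,0,0,0,-0.25,1],[0,0,0,0,0,0,1],[0,0,0,0,0,0,1],[0,0,0,0,0,0,1]]'| egrep '^t|pos|^force'
python3 - <<'E'
from h import *
import pickle
a,b=pickle.load(open('ab.pkl','rb'))
s=snap('scene')
for n,(x0,x1,y0,y1) in dict(stop=(340,395,175,235),reset=(225,292,268,330),bottles=(310,362,240,285),jar=(410,437,232,267),beaker=(155,200,355,415),rack=(318,392,318,390),tip=(383,430,162,196),block=(273,302,240,263)).items():
    print(n,np.mean(cv2.absdiff(s['pixels'],b['pixels'])[y0:y1,x0:x1].max(2)>40).round(3))
E
```

```text
t: 17.75
position: [495.2, -184.8, 169.5]
force: [-0.1, -0.3, -0.2]
stop 0.0
reset 0.093
bottles 0.0
jar 0.0
beaker 0.0
rack 0.0
tip 0.0
block 0.0
```

```bash
python3 -c "
from workcell import workorder
print(workorder.job_done())"
```

```text
the job is handed in; nothing more can be done
None
```

I handed the job in at about 18 s: the stop was latched, left untouched, then twisted free and the head turned back; the reset was then pressed fully in and let go, and no bystander had shifted in the last scene picture. The verdict itself was not shown to me.

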